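# Close the tin with its nested lids, press it home, lift off the outer lid alone

### The arm

A 7-joint arm with a two-finger parallel gripper is mounted at the origin on the work surface. World frame = base frame: x ahead of the robot, y to its left, z up, the work surface at z = 0. Lengths are in mm, angles in rad, forces in N, time in s.
With the tool pointing down it reaches from about 425 to 875 mm from the base axis. Payload 8.4 kg.
Tool frame: the origin (TCP) lies on the centre line of the jaws, within the pads' length; the fingertips stand 19 mm ahead of it and the grasp point (between the pads) is the TCP; z points along the fingers, y is the line along which they close (so a half turn about z gives the same grasp; the last joint's range is limited). The gripper opens to 85 mm and grips with 20 to 120 N. Pads are 22 mm wide; open, the fingers measure 114 mm over their backs; the gripper's body (76 mm by 85 mm) begins 54 mm behind the grasp point. The pads swing forward as they close: fully open they stand 13 mm farther back than shut.
Start: joints at [-1.214, 0.333, 0.04, 1.465, -0.013, 1.343, -0.059], TCP at [286.115, 583.612, 250.308] pointing down, gripper open.
Joint ranges: [-2.58, 2.58], [-0.38, 2.09], [-1.3, 1.39], [0.25, 2.4], [-1.5, 4.64], [0.08, 2.09], [-2.65, 2.65]. Speed limits (rad/s): [2.22, 2.22, 2.79, 2.79, 3.14, 3.14, 3.14].

### API

Orientations are given as a 3x3 rotation matrix whose columns are the frame's x, y, z axes.
In Python, from cell import arm, get_image, order gives the robot as it stands.
- The arm moves only by the shell command python3 -m inch 'ROWS'. ROWS is JSON, a list of rows, each a list of 3 entries, a list of its own where there are three numbers: the turn, a rotation vector about the tool's x, y, z in rad, then the shift along the tool's x, y, z in cm, then the finger opening in cm, from 0 to 8.54. A call has exactly 10 rows; each row is the pose to reach, as a shift and turn from the pose commanded when the call began, along the tool's axes at that moment; what a row does not reach only later rows make up. A row lasts 1/8 s, in which the tool goes at most 62.5 mm and 10.7 degrees, less where a joint would pass 70% of its speed; a pose out of reach is approached as far as the arm can. A call with a gripper value outside its range is refused whole. The fingers move at their own pace and stop on an object; the grip force is fixed at half the most. Time passes only in rows, so rows that repeat a pose let the fingers close, or fill a call up. It gives the time, the measured TCP pose, the force, the opening and the grip force at its end, in the units of the state.
- arm.sense(): the state, without advancing time (a new reading comes with each control period).
- get_image(name): name is "scene" or "top" or "wrist"; returns a dict with "color" (384x512x3 uint8, blue, green, red), "depth" (384x512 float32, mm along the optical axis (not along the pixel's ray), 0 where there is no reading), "mtx" (3x3 intrinsics, pixels), "R" (3x3) and "t" (3): a world point X has camera coordinates R X + t; the wrist camera has in their place "hand_eye" (4x4, takes a point from camera to tool coordinates, whose origin is the TCP and whose axes are the flange's). Camera axes: x right, y down, z forward; pixel columns grow to the right and rows downward; lengths in mm; the calibration is good to about 2 mm. A picture is of the moment at which its call begins: read the wrist's pose just before it.
- order.job_done(): hands the job in; it is judged then, once.
The state is a dict: "time": time; "joints": joint angles; "dq": joint speeds; "effort": joint torques, N m; "position": TCP position; "tool_rot": TCP orientation; "force": force on the tool from outside, world axes, zero at the start; "ft_torque": the same for the moment, N m; "width": finger opening in mm; "finger_force": force on a finger pad.
Only numpy, scipy, OpenCV 4.12 (cv2) and the standard library are available. Lean on these libraries where they do the work, as an engineer would, in place of code of your own. Each camera call takes 0.05 s, during which the arm holds its last target. There are 200 camera calls.

### The job

Pick up the two nested steel lids together by the inner lid's post and, keeping them nested, lower them onto the open tin and press down until the inner lid is fully home on the rim. Then let go of the post, take the outer lid by its rim and lift it off alone, about 10 cm up, leaving the inner lid sitting undisturbed in the tin. Finish while still holding the outer lid there, roughly level and still; do not knock the white cup or the low closed tin.

Things in the scene. Friction and masses are not known exactly. Their poses are not given: they have to be found in the camera images.
- tin: open-topped round aluminium tin fixed upright on the counter by a round black rubber suction foot (84 mm across, 6 mm high). Outer diameter 51, inner diameter 45, rim 70 mm above the counter. Origin: centre of its underside, on the counter; z up.
- seal (a joint): black rubber gasket ring in the tin's mouth; value = its downward travel in m. It starts at 0, its top 7 mm below the tin's rim, and bears the lids' weight: lids laid in stop with the inner flange 5 mm above the rim. About 8 N in all (weight included) slides it down and it stays down; at 5 mm the flange meets the rim, a hard stop: fully home.
- inner_lid: steel inner lid, 160 g: plug (diameter 40, 12 mm high, chamfered) under a round flange (diameter 54, 4 mm thick), with an upright round post (diameter 16, 32 mm high) in the middle of its top; 48 mm in all. Origin: centre of the plug's underside; z up. Starts upright on the counter, the outer lid nested on it. Fully home, its origin is 58 mm above the tin's.
- outer_lid: steel outer lid, 110 g: round cap 62 mm across, 16 mm high, 4 mm top with a 24 mm central hole, skirt 57 mm inside. Origin: centre of the skirt's lower edge; z up. Lies loose on the inner flange, origin 4 mm above the inner lid's, the post standing 28 mm out of it; rises with the inner lid. Skirt goes outside the tin's rim; home, its origin is 62 and its top 78 mm above the tin's origin.
- trays: bystander: two stacked slate-grey trays, fixed; lower 300 x 200 x 22 mm, upper 170 x 200 x 22 mm standing on its rear half, holding a comb, tweezers and (lower tray) a trimmer. Origin: centre of the lower one's underside.
- cup: bystander: white plastic cup, 68 mm across the rim, 85 mm high. Origin: centre of its underside.
- closed_tin: bystander: low tin with a closed screw-top lid, 69 mm across, 40 mm high. Origin: centre of its underside.

How it is judged:
By the outcome, as a careful person would: the job done as asked, in the order asked, and still so for the second after the job is handed in, while the arm keeps its last pose, push and grip.
It also fails if it takes over 64 s, if anything falls off the work surface, if the arm or the gripper's body presses on something with over 40 N, if the wrist force passes 120 N, or if a joint passes its speed limit or range.

## Working session

There is one attempt and no reset: what is moved stays moved. The work goes in short steps, Python scripts to look and compute and a shell command to move; the robot and the scene stay as the last step left them, time stands still between calls to the robot, and variables do not carry over. Pictures are saved under pics/ and viewed, at most 10 in all, crops included, and the job is handed in when it is done.

```bash
ls; mkdir -p pics; cat > h.py <<'E'
import numpy as np, cv2
from cell import arm, get_image, order
def pts(im, X=None):
    d=im["depth"]; h,w=d.shape; u,v=np.meshgrid(np.arange(w),np.arange(h))
    K=im["mtx"]; c=np.stack([(u-K[0,2])/K[0,0]*d,(v-K[1,2])/K[1,1]*d,d],-1)
    if "R" in im: return (c-im["t"])@im["R"]   # R^T (c-t)
    H=np.array(im["hand_eye"]); c=c@H[:3,:3].T+H[:3,3]
    return c@np.array(X["tool_rot"]).T+np.array(X["position"])
E
python3 - <<'E'
from h import *
np.set_printoptions(precision=3,suppress=True)
s=arm.sense(); print(s["time"],s["position"],np.array(s["tool_rot"]),s["width"],s["force"])
a=get_image("scene");b=get_image("top")
np.save("top.npy",b,allow_pickle=True);np.save("scene.npy",a,allow_pickle=True)
im=np.hstack([a["color"],b["color"]]); cv2.imwrite("pics/1.png",cv2.resize(im,(800,300),interpolation=cv2.INTER_AREA))
cv2.imwrite("pics/2.png",b["color"])
E
```

```text
pics
0.0 [285.952 583.245 249.408] [[-0.898  0.44  -0.001]
 [ 0.44   0.898 -0.002]
 [-0.    -0.002 -1.   ]] 85.78404210226346 [0.96  1.529 0.293]
```

View pics/1.png

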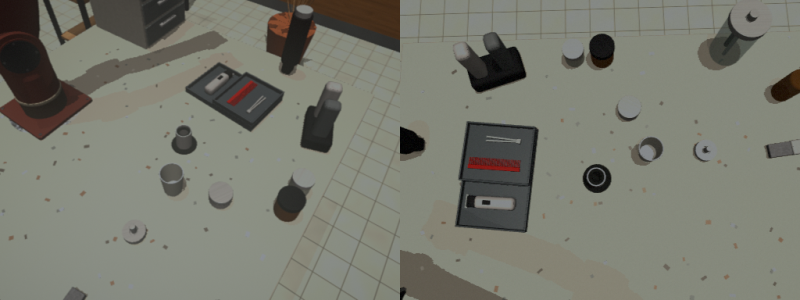

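View pics/2.png

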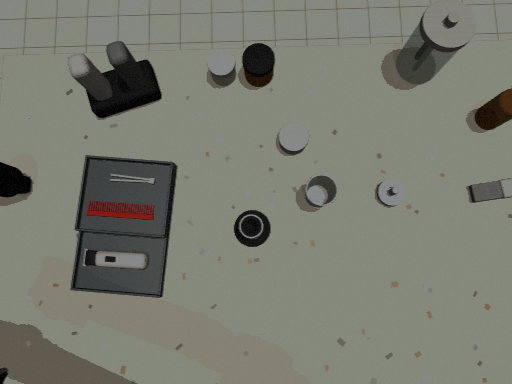

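The top view shows the tin on its black foot at about (252,227), the lids at (391,193), the cup at (320,191) and the closed tin at (293,138). Next I convert these to world positions.

```bash
python3 - <<'E'
from h import *
np.set_printoptions(precision=1,suppress=True)
b=np.load("top.npy",allow_pickle=True).item();a=np.load("scene.npy",allow_pickle=True).item()
P=pts(b)
for n,(u,v) in dict(tin=(252,227),lids=(391,193),cup=(320,191),closed=(293,138)).items():
    w=P[v-28:v+28,u-28:u+28].reshape(-1,3); 
    for lo,hi in ((8,25),(30,44),(45,60),(60,75),(76,95)):
        m=(w[:,2]>lo)&(w[:,2]<hi)
        if m.sum()>3: q=w[m]; print(n,lo,hi,m.sum(),q.mean(0),(q.min(0)+q.max(0))/2,np.ptp(q,0))
K=b["mtx"];print(K, -b["R"].T@b["t"])
# trays
g=P[150:300,65:185]; m=(g[...,2]>12)&(g[...,2]<70); q=g[m]; print("tray",q.min(0),q.max(0))
Ps=pts(a)
for (x,y) in [(0,0)]: pass
print(P[5:380:60,5:510:80].reshape(-1,3)[:, 2])
E
```

```text
tin 8 25 46 [505.5 141.1   9.5] [506.  142.4  15.1] [76.8 79.2 14.3]
tin 30 44 8 [490.5 133.6  37. ] [493.5 137.5  36.4] [23.5 37.9 12.3]
tin 45 60 32 [504.5 141.5  55.9] [504.8 142.2  52.4] [47.3 47.7 14.8]
tin 60 75 280 [506.5 143.7  64.9] [506.2 143.6  66.4] [50.4 46.9 12.6]
lids 8 25 559 [ 577.7 -171.5   18.8] [ 578.5 -173.7   16.3] [60.2 62.3 16.6]
lids 30 44 16 [ 577.1 -168.6   36.6] [ 577.7 -171.9   37.1] [12.8 11.9 13.7]
lids 45 60 34 [ 578.3 -173.    47.4] [ 578.2 -173.7   48.4] [13.6 15.5  6.4]
cup 8 25 76 [587.1 -13.5  16.5] [577.3  -5.2  16.1] [52.6 54.2 16. ]
cup 30 44 66 [587.3 -14.   37.4] [576.8  -6.1  37.2] [57.6 56.1 13.4]
cup 45 60 88 [584.2 -14.9  52.9] [576.3  -5.9  52.3] [59.5 59.  14.4]
cup 60 75 90 [588.3 -15.3  68.3] [578.   -6.1  67.5] [60.7 61.4 14.7]
cup 76 95 187 [579.9  -9.4  83.1] [578.2  -6.6  81.8] [67.1 65.5 11.4]
closed 8 25 42 [682.4  51.   14.2] [688.8  47.6  14.6] [26.7 58.  12.4]
closed 30 44 719 [707.6  44.4  39. ] [708.5  44.3  36.9] [67.8 66.1 13.8]
[[405.1   0.  260.2]
 [  0.  405.1 195.5]
 [  0.    0.    1. ]] [443.1 113.6 925.5]
tray [359.3 315.8  12. ] [677.1 545.2  47.6]
[-746.2 -753.8 -744.5 -752.1 -746.5 -754.8 -750.8   -1.5  179.7   -1.4
   73.6   -2.9   45.6   -2.5   -1.9   -1.1    1.2    0.4    0.6    0.6
   21.3  106.8   32.7   28.    -3.6   27.7   -1.5   18.4   -1.     4.9
   22.9   -1.1   -0.4   -1.7   -1.1    1.1    3.2   -0.5   -3.4   -0.5
   -0.     0.3   -0.1    2.9    1.7   -1.3   -1.5    3.9   -1.9]
```

```bash
python3 -m inch '[[[0,0,-0.05],[-4,-3,0],8.5],[[0,0,-0.1],[-9,-6.9,0],8.5],[[0,0,-0.16],[-14,-10.7,0],8.5],[[0,0,-0.22],[-19,-14.5,0],8.5],[[0,0,-0.28],[-24,-18.3,0],8.5],[[0,0,-0.34],[-29,-22.2,0],8.5],[[0,0,-0.4],[-34,-26,0],8.5],[[0,0,-0.456],[-37.5,-28.6,0],8.5],[[0,0,-0.456],[-39.2,-29.9,0],8.5],[[0,0,-0.456],[-39.2,-29.9,0],8.5]]'
python3 - <<'E'
from h import *
np.set_printoptions(precision=3,suppress=True)
s=arm.sense(); print(s["time"],s["position"],np.array(s["tool_rot"]),s["joints"],s["force"])
w=get_image("wrist"); print(np.array(w["hand_eye"]))
np.save("w1.npy",(s,w),allow_pickle=True)
cv2.imwrite("pics/3.png",w["color"])
P=pts(w,s); v=P[(P[...,2]>55)&(P[...,2]<76)&(np.hypot(P[...,0]-506,P[...,1]-143)<40)]
if len(v): print(len(v),v.mean(0),v.min(0),v.max(0))
E
```

```text
time: 1.35
position: [506.9, 140.8, 250.1]
tool_rot: [[-1.0, 0.003, -0.0], [0.003, 1.0, -0.001], [0.0, -0.001, -1.0]]
force: [-0.1, -0.1, 0.3]
width: 85.2
finger_force: 0.0
1.35 [506.851 140.85  250.086] [[-1.     0.003 -0.   ]
 [ 0.003  1.    -0.001]
 [ 0.    -0.001 -1.   ]] [-0.677  0.076  0.341  1.78  -0.026  1.291  1.238] [-0.142 -0.057  0.319]
[[   0.001   -0.962   -0.275   70.419]
 [   1.       0.001   -0.       2.002]
 [   0.      -0.275    0.962 -122.83 ]
 [   0.       0.       0.       1.   ]]
1428 [505.937 146.818  64.589] [480.12  122.077  55.236] [531.496 171.764  71.435]
```

View pics/3.png

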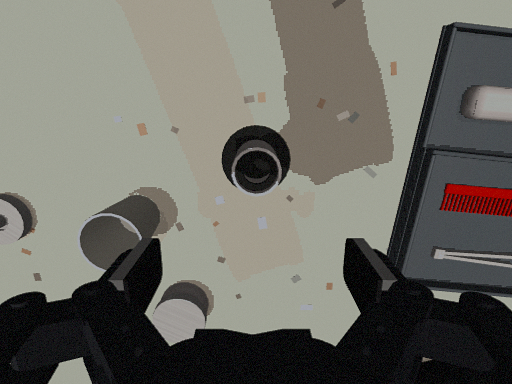

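```bash
cat >> h.py <<'E'
from scipy.optimize import least_squares
def ring(P,c,rmax,z0,z1,r):
    q=P[(P[...,2]>z0)&(P[...,2]<z1)&(np.hypot(P[...,0]-c[0],P[...,1]-c[1])<rmax)]
    f=least_squares(lambda p:np.hypot(q[:,0]-p[0],q[:,1]-p[1])-r,c,loss="soft_l1")
    return f.x,len(q),np.abs(f.fun).mean(),q[:,2].mean()
E
python3 -m inch '[[[0,0,0],[-0.6,-3,0],8.5],[[0,0,0],[-1.8,-8.5,0.5],8.5],[[0,0,0],[-3,-14,1],8.5],[[0,0,0],[-4.2,-19.5,1.5],8.5],[[0,0,0],[-5.4,-25,2],8.5],[[0,0,0],[-6.5,-29,2],8.5],[[0,0,0],[-7.1,-31,2],8.5],[[0,0,0],[-7.1,-31.4,2],8.5],[[0,0,0],[-7.1,-31.4,2],8.5],[[0,0,0],[-7.1,-31.4,2],8.5]]'
python3 - <<'E'
from h import *
np.set_printoptions(precision=2,suppress=True)
s0,w0=np.load("w1.npy",allow_pickle=True)
P=pts(w0,s0); print("tin",ring(P,(506,145),34,67,74,24))
b=np.load("top.npy",allow_pickle=True).item(); print("tin top",ring(pts(b),(506,143),34,66,74,24))
s=arm.sense(); w=get_image("wrist"); np.save("w2.npy",(s,w),allow_pickle=True); P=pts(w,s)
print(s["time"],s["position"],s["joints"])
cv2.imwrite("pics/4.png",w["color"])
q=P[(P[...,2]>44)&(P[...,2]<60)&(np.hypot(P[...,0]-578,P[...,1]+173)<25)]; print("post",len(q),q.mean(0),np.median(q,0),np.ptp(q,0))
q=P[(P[...,2]>15)&(P[...,2]<24)&(np.hypot(P[...,0]-578,P[...,1]+173)<45)]; print("lid",len(q),q.mean(0),(q.min(0)+q.max(0))/2,np.ptp(q,0))
E
```

```text
time: 2.65
position: [577.7, -169.5, 230.3]
tool_rot: [[-1.0, -0.002, -0.0], [-0.002, 1.0, 0.001], [0.0, 0.001, -1.0]]
force: [0.3, 0.1, 0.7]
width: 84.8
finger_force: 0.0
tin (array([505.43, 146.74]), 481, np.float64(0.8447423714667256), np.float64(69.2000053753427))
tin top (array([506.18, 143.51]), 99, np.float64(0.8860931140766424), np.float64(69.43099782920922))
2.65 [ 577.69 -169.48  230.31] [-0.27  0.27  0.59  1.64 -0.16  1.28  1.92]
post 184 [ 577.64 -170.72   47.15] [ 577.29 -170.74   47.23] [16.09 14.34  5.11]
lid 2110 [ 577.03 -170.69   19.17] [ 578.16 -170.52   19.42] [61.8  60.92  8.84]
```

View pics/4.png

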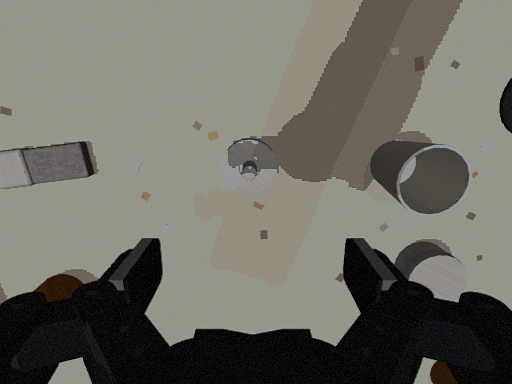

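The wrist view shows the lids centred near (249,168) with the post visible, and nothing near the fingers' path. I check whether the arm has settled while I bring it down to just above the post.

```bash
python3 -m inch '[[[0,0,0],[0,0,2],8.5],[[0,0,0],[0,0,5],8.5],[[0,0,0],[0,0,8],8.5],[[0,0,0],[0,0,10],8.5],[[0,0,0],[0,0,11],8.5],[[0,0,0],[0,0,11],8.5],[[0,0,0],[0,0,11],8.5],[[0,0,0],[0,0,11],8.5],[[0,0,0],[0,0,11],8.5],[[0,0,0],[0,0,11],8.5]]'
python3 - <<'E'
from h import *
np.set_printoptions(precision=2,suppress=True)
s=arm.sense(); print(s["position"],np.array(s["tool_rot"]).ravel())
w=get_image("wrist"); s2=arm.sense(); print(s2["position"]);P=pts(w,s)
q=P[(P[...,2]>43)&(P[...,2]<60)&(np.hypot(P[...,0]-578,P[...,1]+173)<25)]; print("post",len(q),q.mean(0),np.median(q,0),np.ptp(q,0))
q=P[(P[...,2]>15)&(P[...,2]<24)&(np.hypot(P[...,0]-578,P[...,1]+173)<45)]; print("lid",len(q),q.mean(0),(q.min(0)+q.max(0))/2,np.ptp(q,0))
E
```

```text
time: 3.95
position: [577.6, -171.4, 120.5]
tool_rot: [[-1.0, -0.0, 0.0], [-0.0, 1.0, -0.0], [-0.0, -0.0, -1.0]]
force: [-0.2, -0.1, 0.3]
width: 85.0
finger_force: 0.0
[ 577.62 -171.43  120.55] [-1. -0.  0. -0.  1. -0. -0. -0. -1.]
[ 577.56 -171.42  120.45]
post 413 [ 577.11 -170.81   47.02] [ 576.86 -170.98   47.12] [15.22 14.94  5.98]
lid 4268 [ 576.02 -170.71   19.17] [ 577.94 -170.73   19.49] [62.07 61.85  8.97]
```

```bash
python3 -m inch '[[[0,0,0],[0,0,2],8.5],[[0,0,0],[0,0,4.5],8.5],[[0,0,0],[0,0,6.5],8.5],[[0,0,0],[0,0,7.5],8.5],[[0,0,0],[0,0,7.8],8.5],[[0,0,0],[0,0,7.8],5],[[0,0,0],[0,0,7.8],3],[[0,0,0],[0,0,7.8],2.2],[[0,0,0],[0,0,7.8],1.8],[[0,0,0],[0,0,7.8],1.6]]'
python3 -m inch '[[[0,0,0],[0,0,0],1.4],[[0,0,0],[0,0,0],1.2],[[0,0,0],[0,0,0],0.8],[[0,0,0],[0,0,0],0.5],[[0,0,0],[0,0,0],0.5],[[0,0,0],[0,0,0],0.5],[[0,0,0],[0,0,0],0.5],[[0,0,0],[0,0,0],0.5],[[0,0,0],[0,0,0],0.5],[[0,0,0],[0,0,0],0.5]]'
```

```text
time: 5.25
position: [577.7, -171.8, 42.6]
tool_rot: [[-1.0, 0.0, 0.001], [0.0, 1.0, -0.001], [-0.001, -0.001, -1.0]]
force: [-0.8, -1.4, 0.4]
width: 16.1
finger_force: 0.7
time: 6.5
position: [577.7, -171.9, 42.8]
tool_rot: [[-1.0, 0.0, 0.001], [0.0, 1.0, -0.0], [-0.001, -0.0, -1.0]]
force: [-0.7, -2.7, 5.1]
width: 13.7
finger_force: 58.4
```

```bash
python3 -m inch '[[[0,0,0],[0,0,-0.3],0.5],[[0,0,0],[0,0,-1],0.5],[[0,0,0],[0,0,-2.5],0.5],[[0,0,0],[0,0,-5],0.5],[[0,0,0],[0,0,-8],0.5],[[0,0,0],[0,0,-11],0.5],[[0,0,0],[0,0,-14],0.5],[[0,0,0],[0,0,-15.5],0.5],[[0,0,0],[0,0,-16],0.5],[[0,0,0],[0,0,-16],0.5]]'
python3 - <<'E'
from h import *
np.set_printoptions(precision=2,suppress=True)
s=arm.sense(); print(s["position"],s["force"],s["ft_torque"],s["width"],s["finger_force"])
w=get_image("wrist"); P=pts(w,s)-np.array(s["position"]); np.save("w3.npy",(s,w),allow_pickle=True)
cv2.imwrite("pics/5.png",w["color"])
r=np.hypot(P[...,0],P[...,1])
for lo,hi in ((-18,-5),(-28,-18),(-45,-28)):
  q=P[(P[...,2]>lo)&(P[...,2]<hi)&(r<45)]
  if len(q): print(lo,hi,len(q),q.mean(0),(q.min(0)+q.max(0))/2,np.ptp(q,0))
E
```

```text
time: 7.75
position: [577.2, -171.3, 201.8]
tool_rot: [[-1.0, -0.0, -0.001], [-0.0, 1.0, 0.0], [0.001, 0.0, -1.0]]
force: [-0.4, -0.0, -3.2]
width: 13.6
finger_force: 58.6
[ 577.22 -171.27  201.77] [-0.4  -0.03 -3.15] [ 0.01  0.04 -0.01] 13.602735463930873 58.645509481430054
-18 -5 833 [ -8.69   2.17 -10.54] [ -7.83   2.14 -11.48] [ 9.82 41.04 12.94]
-28 -18 5378 [-11.91   2.27 -23.68] [ -0.06   2.32 -23.01] [62.78 61.68  9.96]
-45 -28 498 [-25.26   2.08 -33.1 ] [-17.01   1.47 -34.6 ] [28.35 52.47 13.2 ]
```

View pics/5.png

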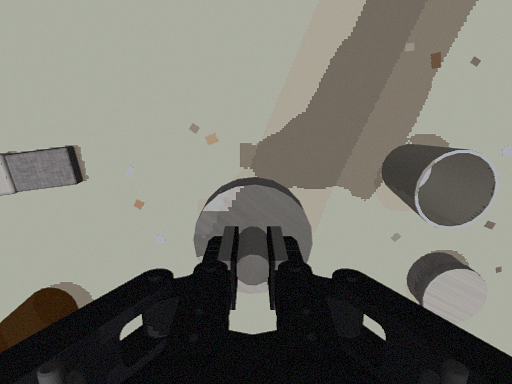

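```bash
python3 -m inch '[[[0,0,0],[0.4,2,0],0.5],[[0,0,0],[1.3,6,0],0.5],[[0,0,0],[2.4,10.5,0],0.5],[[0,0,0],[3.5,15,0],0.5],[[0,0,0],[4.6,20,0],0.5],[[0,0,0],[5.7,25,0],0.5],[[0,0,0],[6.6,29,0],0.5],[[0,0,0],[7,31,0],0.5],[[0,0,0],[7.15,31.5,0],0.5],[[0,0,0],[7.15,31.5,0],0.5]]'
python3 -m inch '[[[0,0,0],[0,0,0],0.5],[[0,0,0],[0,0,0.3],0.5],[[0,0,0],[0,0,1],0.5],[[0,0,0],[0,0,2],0.5],[[0,0,0],[0,0,2.5],0.5],[[0,0,0],[0,0,2.5],0.5],[[0,0,0],[0,0,2.5],0.5],[[0,0,0],[0,0,2.5],0.5],[[0,0,0],[0,0,2.5],0.5],[[0,0,0],[0,0,2.5],0.5]]'
python3 - <<'E'
from h import *
np.set_printoptions(precision=2,suppress=True)
s=arm.sense(); print(s["position"],s["force"],s["ft_torque"])
w=get_image("wrist"); W=pts(w,s); P=W-np.array(s["position"]); np.save("w4.npy",(s,w),allow_pickle=True)
sc=get_image("scene"); t=get_image("top")
uv=sc["mtx"]@(sc["R"]@np.array([506,144,100])+sc["t"]); u,v=(uv[:2]/uv[2]).astype(int); print(u,v)
crop=cv2.resize(sc["color"][max(v-50,0):v+50,max(u-60,0):u+60],(480,400)); cv2.imwrite("pics/6.png",np.hstack([w["color"][:,:310],cv2.resize(crop,(461,384))]))
r=np.hypot(P[...,0],P[...,1])
for lo,hi in ((-28,-18),):
  q=P[(P[...,2]>lo)&(P[...,2]<hi)&(r<45)]; print(lo,hi,len(q),q.mean(0),(q.min(0)+q.max(0))/2,np.ptp(q,0))
q=W[(W[...,2]>58)&(W[...,2]<74)&(np.hypot(W[...,0]-506,W[...,1]-146)<32)]; print(len(q), q.min(0) if len(q) else 0,q.max(0) if len(q) else 0)
E
```

```text
time: 9.05
position: [505.9, 142.8, 201.8]
tool_rot: [[-1.0, 0.0, -0.001], [0.0, 1.0, -0.001], [0.001, -0.001, -1.0]]
force: [0.4, 0.2, -2.8]
width: 14.4
finger_force: 58.8
time: 10.3
position: [506.0, 143.6, 177.4]
tool_rot: [[-1.0, -0.0, 0.0], [-0.0, 1.0, 0.0], [-0.0, 0.0, -1.0]]
force: [-0.6, -0.5, -4.1]
width: 14.1
finger_force: 58.8
[506.01 143.6  177.43] [-0.58 -0.49 -4.05] [ 0.01 -0.04 -0.02]
233 158
-28 -18 5367 [-11.81   1.37 -23.66] [  0.18   1.56 -23.02] [62.49 62.14  9.96]
836 [480.05 122.54  58.07] [500.23 171.05  71.05]
```

View pics/6.png

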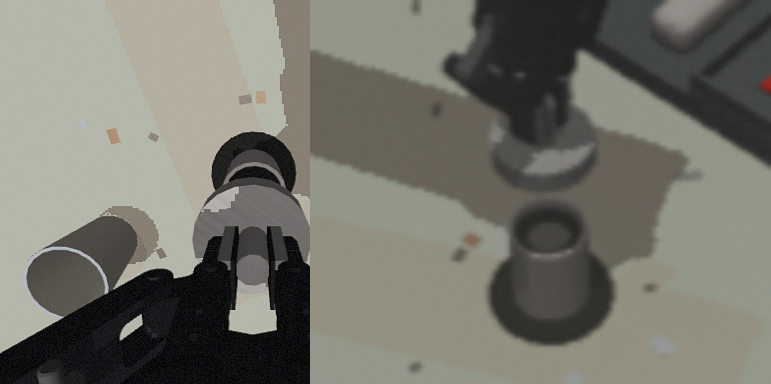

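```bash
python3 -m inch '[[[0,0,0],[0.03,0.08,0.5],0.5],[[0,0,0],[0.03,0.08,1.5],0.5],[[0,0,0],[0.03,0.08,2.5],0.5],[[0,0,0],[0.03,0.08,3.5],0.5],[[0,0,0],[0.03,0.08,4.5],0.5],[[0,0,0],[0.03,0.08,5.3],0.5],[[0,0,0],[0.03,0.08,6],0.5],[[0,0,0],[0.03,0.08,6.3],0.5],[[0,0,0],[0.03,0.08,6.5],0.5],[[0,0,0],[0.03,0.08,6.7],0.5]]'
python3 -m inch '[[[0,0,0],[0,0,0.05],0.5],[[0,0,0],[0,0,0.1],0.5],[[0,0,0],[0,0,0.15],0.5],[[0,0,0],[0,0,0.2],0.5],[[0,0,0],[0,0,0.25],0.5],[[0,0,0],[0,0,0.3],0.5],[[0,0,0],[0,0,0.35],0.5],[[0,0,0],[0,0,0.35],0.5],[[0,0,0],[0,0,0.35],0.5],[[0,0,0],[0,0,0.35],0.5]]'
python3 -c "
from h import *
s=arm.sense();print(s['position'],s['force'],s['ft_torque'])"
```

```text
time: 11.7
position: [505.9, 144.5, 110.4]
tool_rot: [[-1.0, -0.0, 0.0], [-0.0, 1.0, 0.0], [-0.0, 0.0, -1.0]]
force: [0.2, -0.1, -3.2]
width: 13.8
finger_force: 58.8
time: 12.95
position: [505.7, 144.4, 106.8]
tool_rot: [[-1.0, -0.0, 0.0], [-0.0, 1.0, -0.0], [-0.0, -0.0, -1.0]]
force: [-0.3, -0.4, -4.0]
width: 14.0
finger_force: 58.8
[505.69037912 144.40678794 106.8330279 ] [-0.27138143 -0.43561746 -3.99765632] [ 0.00926806 -0.02262618 -0.04230618]
```

```bash
python3 -m inch '[[[0,0,0],[0,0,0.06],0.5],[[0,0,0],[0,0,0.12],0.5],[[0,0,0],[0,0,0.18],0.5],[[0,0,0],[0,0,0.24],0.5],[[0,0,0],[0,0,0.3],0.5],[[0,0,0],[0,0,0.36],0.5],[[0,0,0],[0,0,0.42],0.5],[[0,0,0],[0,0,0.45],0.5],[[0,0,0],[0,0,0.45],0.5],[[0,0,0],[0,0,0.45],0.5]]'
python3 -c "
from h import *
s=arm.sense();print(s['position'],s['force'],s['ft_torque'])"
```

```text
time: 14.2
position: [505.7, 144.4, 102.3]
tool_rot: [[-1.0, -0.0, 0.0], [-0.0, 1.0, 0.0], [-0.0, 0.0, -1.0]]
force: [-1.9, -1.0, 3.4]
width: 13.7
finger_force: 59.4
[505.72027319 144.41278005 102.29176812] [-1.89240349 -1.02771334  3.39024317] [-0.19470175  0.34125419  0.0410249 ]
```

Contact is made (about 7 N of change) and the seal is sliding. I keep pressing in small steps to the hard stop.

```bash
python3 -m inch '[[[0,0,0],[0,0,0.03],0.5],[[0,0,0],[0,0,0.06],0.5],[[0,0,0],[0,0,0.09],0.5],[[0,0,0],[0,0,0.12],0.5],[[0,0,0],[0,0,0.15],0.5],[[0,0,0],[0,0,0.18],0.5],[[0,0,0],[0,0,0.18],0.5],[[0,0,0],[0,0,0.18],0.5],[[0,0,0],[0,0,0.18],0.5],[[0,0,0],[0,0,0.18],0.5]]'
python3 -c "
from h import *
s=arm.sense();print(s['position'],s['force'],s['ft_torque'])"
```

```text
time: 15.45
position: [505.7, 144.4, 100.8]
tool_rot: [[-1.0, -0.0, 0.0], [-0.0, 1.0, 0.0], [-0.0, 0.0, -1.0]]
force: [-2.3, -1.2, 7.6]
width: 14.0
finger_force: 59.9
[505.7191227  144.40199803 100.76241447] [-2.31342465 -1.18998962  7.57505319] [-0.14307047  0.573588   -0.02908236]
```

```bash
python3 -m inch '[[[0,0,0],[0,0,0.02],0.5],[[0,0,0],[0,0,0.04],0.5],[[0,0,0],[0,0,0.06],0.5],[[0,0,0],[0,0,0.08],0.5],[[0,0,0],[0,0,0.1],0.5],[[0,0,0],[0,0,0.1],0.5],[[0,0,0],[0,0,0.1],0.5],[[0,0,0],[0,0,0.1],0.5],[[0,0,0],[0,0,0.1],0.5],[[0,0,0],[0,0,0.1],0.5]]'
python3 -c "
from h import *
s=arm.sense();print(s['position'],s['force'],s['ft_torque'])"
```

```text
time: 16.7
position: [505.7, 144.4, 100.7]
tool_rot: [[-1.0, -0.0, 0.0], [-0.0, 1.0, 0.001], [-0.0, 0.001, -1.0]]
force: [-7.6, -2.3, 18.2]
width: 14.1
finger_force: 61.1
[505.73467635 144.43470803 100.66944743] [-7.6016923  -2.29700231 18.16532575] [-0.58747048  1.65319027  0.02473216]
```

```bash
python3 -m inch '[[[0,0,0],[0,0,0.03],0.5],[[0,0,0],[0,0,0.06],0.5],[[0,0,0],[0,0,0.08],0.5],[[0,0,0],[0,0,0.08],0.5],[[0,0,0],[0,0,0.08],0.5],[[0,0,0],[0,0,0.08],0.5],[[0,0,0],[0,0,0.08],0.5],[[0,0,0],[0,0,0.08],0.5],[[0,0,0],[0,0,0.08],0.5],[[0,0,0],[0,0,0.08],0.5]]'
python3 - <<'E'
from h import *
np.set_printoptions(precision=2,suppress=True)
s=arm.sense();print(s['position'],s['force'],s['ft_torque'])
w=get_image("wrist"); W=pts(w,s); P=W-np.array(s["position"])
r=np.hypot(P[...,0],P[...,1]-2)
q=P[(P[...,2]>-28)&(P[...,2]<-18)&(r<45)]; print((q.min(0)+q.max(0))/2,np.ptp(q,0))
q=q[q[:,2]>-24.5]; A=np.c_[q[:,:2],np.ones(len(q))]; print("plane",np.linalg.lstsq(A,q[:,2],rcond=None)[0])
sc=get_image("scene"); cv2.imwrite("pics/7.png",cv2.resize(sc["color"][128:208,183:283],(600,480)))
E
```

```text
time: 17.95
position: [505.8, 144.4, 100.6]
tool_rot: [[-1.0, 0.0, -0.0], [0.0, 1.0, 0.001], [0.0, 0.001, -1.0]]
force: [-10.8, -3.2, 27.4]
width: 14.4
finger_force: 62.1
[505.76 144.4  100.59] [-10.82  -3.24  27.4 ] [-0.82  2.41  0.02]
[ -0.04   1.68 -23.  ] [62.49 61.72  9.99]
plane [  0.   -0.  -23.2]
```

View pics/7.png

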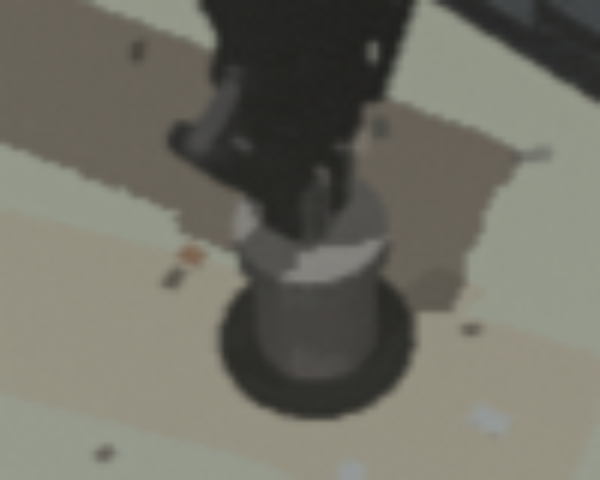

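```bash
python3 -m inch '[[[0,0,0],[0,0,-0.05],0.5],[[0,0,0],[0,0,-0.1],0.5],[[0,0,0],[0,0,-0.15],0.5],[[0,0,0],[0,0,-0.19],0.5],[[0,0,0],[0,0,-0.19],0.5],[[0,0,0],[0,0,-0.19],0.5],[[0,0,0],[0,0,-0.19],0.5],[[0,0,0],[0,0,-0.19],1.6],[[0,0,0],[0,0,-0.19],1.8],[[0,0,0],[0,0,-0.19],2.2]]'
python3 -m inch '[[[0,0,0],[0,0,0],2.6],[[0,0,0],[0,0,0],3.2],[[0,0,0],[0,0,0],4],[[0,0,0],[0,0,0],5],[[0,0,0],[0,0,0],6],[[0,0,0],[0,0,0],7],[[0,0,0],[0,0,0],8],[[0,0,0],[0,0,0],8.5],[[0,0,0],[0,0,0],8.5],[[0,0,0],[0,0,0],8.5]]'
python3 - <<'E'
from h import *
np.set_printoptions(precision=2,suppress=True)
s=arm.sense();print(s['position'],s['force'],s['ft_torque'])
w=get_image("wrist"); W=pts(w,s); P=W-np.array(s["position"])
cv2.imwrite("pics/8.png",w["color"])
r=np.hypot(P[...,0],P[...,1]-2)
for lo,hi in ((-28,-18),(-10,12)):
  q=P[(P[...,2]>lo)&(P[...,2]<hi)&(r<35)]; print(len(q),q.mean(0),(q.min(0)+q.max(0))/2,np.ptp(q,0),np.percentile(q[:,2],[50,95])+s["position"][2])
q=P[(np.abs(P[...,0])<12)&(np.abs(P[...,1]-2)>38)&(np.abs(P[...,1])<60)&(P[...,2]>-40)];print("tips",q[:,2].min() if len(q) else 0,len(q))
E
```

```text
time: 19.3
position: [505.6, 144.4, 100.4]
tool_rot: [[-1.0, -0.0, -0.0], [-0.0, 1.0, -0.0], [0.0, -0.0, -1.0]]
force: [0.3, 0.4, 0.7]
width: 22.4
finger_force: 0.0
time: 20.55
position: [505.7, 144.4, 100.6]
tool_rot: [[-1.0, -0.0, -0.0], [-0.0, 1.0, -0.0], [0.0, -0.0, -1.0]]
force: [-0.8, 0.3, 0.1]
width: 85.3
finger_force: 0.0
[505.65 144.38 100.6 ] [-0.8   0.3   0.14] [-0.02 -0.01  0.01]
8712 [ -3.68   1.55 -23.52] [  0.04   1.67 -23.03] [62.05 61.83  9.93] [77.26 78.3 ]
1346 [-2.38  2.16  2.13] [ 0.    2.28 -1.92] [16.33 15.66 16.13] [104.82 106.07]
tips -8.058081862597632 10291
```

View pics/8.png

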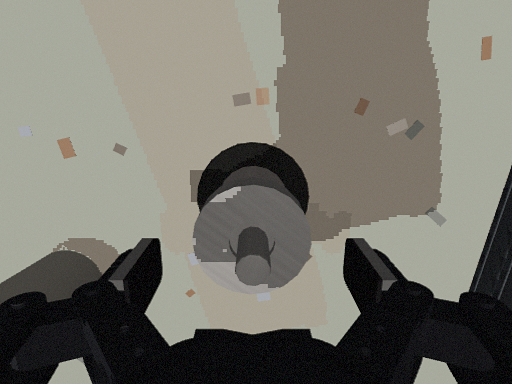

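```bash
python3 -m inch '[[[0,0,0],[0,0,0.5],8.5],[[0,0,0],[0,0,1.2],8.5],[[0,0,0],[0,0,2],8.5],[[0,0,0],[0,0,2.7],8.5],[[0,0,0],[0,0,3.2],8.5],[[0,0,0],[0,0,3.4],8.5],[[0,0,0],[0,0,3.4],8.5],[[0,0,0],[0,0,3.4],7.8],[[0,0,0],[0,0,3.4],7.2],[[0,0,0],[0,0,3.4],6.8]]'
python3 -m inch '[[[0,0,0],[0,0,0],6.6],[[0,0,0],[0,0,0],6.4],[[0,0,0],[0,0,0],6.3],[[0,0,0],[0,0,0],6.2],[[0,0,0],[0,0,0],6.1],[[0,0,0],[0,0,0],6],[[0,0,0],[0,0,0],5.8],[[0,0,0],[0,0,0],5.5],[[0,0,0],[0,0,0],5],[[0,0,0],[0,0,0],5]]'
python3 -c "
from h import *
s=arm.sense();print(s['position'],s['force'],s['ft_torque'])"
```

```text
time: 21.85
position: [505.8, 144.4, 66.8]
tool_rot: [[-1.0, -0.0, 0.0], [-0.0, 1.0, 0.0], [-0.0, 0.0, -1.0]]
force: [0.4, -0.4, -0.9]
width: 68.0
finger_force: 0.0
time: 23.1
position: [505.7, 144.3, 67.3]
tool_rot: [[-1.0, -0.0, -0.0], [-0.0, 1.0, 0.0], [0.0, 0.0, -1.0]]
force: [-2.9, -1.9, 10.6]
width: 60.8
finger_force: 62.5
[505.7357625  144.25085567  67.25953698] [-2.9208625  -1.94620835 10.6494273 ] [-0.41673206  0.75671232 -0.01360225]
```

```bash
python3 -m inch '[[[0,0,0],[0,0,-0.1],5],[[0,0,0],[0,0,-0.2],5],[[0,0,0],[0,0,-0.4],5],[[0,0,0],[0,0,-0.6],5],[[0,0,0],[0,0,-0.9],5],[[0,0,0],[0,0,-1.2],5],[[0,0,0],[0,0,-1.6],5],[[0,0,0],[0,0,-2],5],[[0,0,0],[0,0,-2.3],5],[[0,0,0],[0,0,-2.5],5]]'
python3 -c "
from h import *
s=arm.sense();print(s['position'],s['force'],s['ft_torque'])"
```

```text
time: 24.35
position: [505.7, 144.4, 91.9]
tool_rot: [[-1.0, -0.0, 0.0], [-0.0, 1.0, 0.0], [-0.0, 0.0, -1.0]]
force: [-0.6, 1.3, -1.5]
width: 61.1
finger_force: 65.1
[505.72819859 144.42543685  91.86968748] [-0.64504781  1.32814234 -1.50280152] [-0.06005284  0.01839007  0.00695643]
```

```bash
python3 -m inch '[[[0,0,0],[0,0,-0.4],5],[[0,0,0],[0,0,-1],5],[[0,0,0],[0,0,-2],5],[[0,0,0],[0,0,-3],5],[[0,0,0],[0,0,-4],5],[[0,0,0],[0,0,-5],5],[[0,0,0],[0,0,-6],5],[[0,0,0],[0,0,-6.9],5],[[0,0,0],[0,0,-7.4],5],[[0,0,0],[0,0,-7.6],5]]'
python3 -m inch '[[[0,0,0],[0,0,0],5],[[0,0,0],[0,0,0],5],[[0,0,0],[0,0,0],5],[[0,0,0],[0,0,0],5],[[0,0,0],[0,0,0],5],[[0,0,0],[0,0,0],5],[[0,0,0],[0,0,0],5],[[0,0,0],[0,0,0],5],[[0,0,0],[0,0,0],5],[[0,0,0],[0,0,0],5]]'
python3 - <<'E'
from h import *
np.set_printoptions(precision=3,suppress=True)
s=arm.sense();print(s['position'],s['force'],s['dq'])
w=get_image("wrist"); W=pts(w,s); P=W-np.array(s["position"]); r=np.hypot(P[...,0],P[...,1]-2)
q=P[(P[...,2]>-5)&(P[...,2]<25)&(r<29)&(r>14)]; z=np.median(q[:,2]); q=q[abs(q[:,2]-z)<3]; print(z,len(q),np.linalg.lstsq(np.c_[q[:,:2],np.ones(len(q))],q[:,2],rcond=None)[0])
q=W[(W[...,2]>71)&(W[...,2]<110)&(np.hypot(W[...,0]-506,W[...,1]-146)<32)]; print(len(q),q.mean(0),q.max(0))
sc=get_image("scene"); cv2.imwrite("pics/9.png",np.hstack([cv2.resize(sc["color"][98:208,183:283],(345,380)),cv2.resize(w["color"],(450,380))]))
E
```

```text
time: 25.6
position: [505.7, 144.4, 167.9]
tool_rot: [[-1.0, -0.0, 0.0], [-0.0, 1.0, 0.0], [-0.0, 0.0, -1.0]]
force: [0.2, 0.7, -0.8]
width: 61.2
finger_force: 65.1
time: 26.85
position: [505.7, 144.4, 167.6]
tool_rot: [[-1.0, -0.0, 0.0], [-0.0, 1.0, -0.0], [-0.0, -0.0, -1.0]]
force: [-0.1, -0.6, -1.5]
width: 61.1
finger_force: 65.1
[505.685 144.375 167.622] [-0.109 -0.562 -1.483] [-0.     0.001 -0.002  0.     0.     0.    -0.001]
9.960876529084146 10314 [-0.    0.    9.96]
1925 [493.496 146.533  73.456] [509.53  172.993  85.91 ]
```

View pics/9.png

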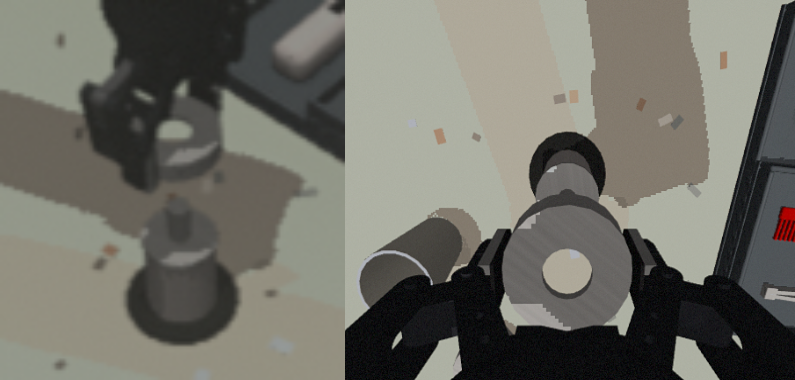

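The picture shows the outer lid held level between the fingers, about 99.6 mm up. The inner lid sits in the tin with its flange top at about 73.5 mm (74 expected when home). The cup is where it was.

```bash
python3 -c "
from cell import order
print(order.job_done())"
```

```text
the job is handed in; nothing more can be done
None
```

The job is handed in at about 27 s: the inner lid is fully home in the tin, and the arm is holding the outer lid level and still about 10 cm above it. The cup and the closed tin were never touched.

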